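# Set a gas metering valve three turns open from its seat

## Robot

A 6-joint arm with a two-finger parallel gripper is mounted at the origin on a cart in front of the work surface, level with it; the furniture and walls round the work are solid. World frame = base frame: x ahead of the robot, y to its left, z up, the work surface at z = 0. Lengths are in m, angles in rad, forces in N, time in s.
With the tool pointing down it reaches from about 0.325 to 0.9 m from the base axis. Payload 6.1 kg.
Tool frame: the origin (TCP) lies on the centre line of the jaws, within the pads' length; the fingertips stand 19 mm ahead of it and the grasp point (between the pads) is the TCP; z points along the fingers, x is the direction in which the jaws open and shut, and the axes are right-handed (so a half turn about z gives the same grasp; the last joint's range is limited). The gripper opens to 87 mm and grips with 3 to 60 N. Pads are 19 mm wide; open, the fingers measure 117 mm over their backs; the gripper's body (75 mm by 190 mm) begins 51 mm behind the grasp point.
Start: joints at [-1.316, 0.22, 1.526, -0, 1.395, -0.126], TCP at [0.232, -0.58, 0.242] pointing down, gripper open.
Joint ranges: [-2.98, 2.98], [-0.91, 2.08], [0.09, 2.57], [-1.24, 4.39], [0.2, 2.65], [-2.68, 2.68]. Speed limits (rad/s): [2.57, 2.57, 3.01, 3.14, 3.14, 3.14].

## Interface

Orientations are given as a rotation vector (axis times angle).
In Python, from workcell import * gives the robot as it stands.
- The arm moves only by the tool send_rows, never from a script. Its argument "moves" is a list of rows, each a list of 3 entries, a list of its own where there are three numbers: the shift along the world's x, y, z in m, then the turn, a rotation vector about the world's x, y, z in degrees, then the closure in counts, from 0 (fully open) to 255 (shut). In form: [[[dx, dy, dz], [ax, ay, az], grip], ...]. A call has 1 to 5 rows; each row is the pose to reach, as a shift and turn from the pose commanded when the call began; what a row does not reach only later rows make up. A row lasts 1/8 s, in which the tool goes at most 62.5 mm and 10.7 degrees, less where a joint would pass 70% of its speed; a pose out of reach is approached as far as the arm can. A call with a gripper value outside its range is refused whole. The fingers move at their own pace and stop on an object; the grip force is fixed at half the most. Time passes only in rows, so rows that repeat a pose let the fingers close. It gives the time, the measured TCP pose, the force and the opening at its end, in the units of the state.
- read_state(): the state, without advancing time (a new reading comes with each control period).
- camera(name): name is "side" or "top" or "wrist"; returns (picture, depth): 400x640x3 uint8, blue, green, red; 400x640 float32, m along the optical axis (not along the pixel's ray), 0 where there is no reading.
- camera_model(name): a dict with "fovy" (degrees; the focal length in pixels is half the picture's height over the tangent of half this angle, whatever the lens; pixels are square), "cx", "cy" (the principal point, pixels), "R" (3x3) and "t" (3): a world point X has camera coordinates R X + t; the wrist camera has in their place "tool_from_camera" (4x4, takes a point from camera to tool coordinates, whose origin is the TCP and whose axes are the tool frame's). Camera axes: x right, y down, z forward; pixel columns grow to the right and rows downward; lengths in m; the calibration is good to about 2 mm. A picture is of the moment at which its call begins: read the wrist's pose just before it. camera_model takes no time and is no camera call.
- sign_off(): hands the job in, once; it reports no verdict.
The state is a dict: "time": time; "qpos": joint angles; "qd": joint speeds; "joint_efforts": joint torques, N m; "tcp_pos": TCP position; "tool_rot": TCP orientation; "force": force on the tool from outside, world axes, zero at the start; "wrist_torque": the same for the moment, N m; "width": finger opening in m.
Only numpy, scipy, OpenCV 4.12 (cv2) and the standard library are available. Lean on these libraries where they do the work, as an engineer would, in place of code of your own. Each camera call takes 0.05 s, during which the arm holds its last target.

## Task

Set up the nitrogen purge line: wind the metering valve's crank clockwise until you feel the needle come home on its seat, gently and without forcing it. From there open it exactly three full turns, and only then swing the ball valve's lever a quarter turn to fully open. Leave the other things on the desk where they are.

Things in the scene. Friction and masses are not known exactly. Their poses are not given: they have to be found in the camera images.
- purge_panel: gas purge panel fixed to the desk: aluminium plate 112 x 350 mm, 72 mm high angle at its rear, an 8 mm steel line with two valves. Origin: centre of the plate's underside, on the desk top; x to the rear angle, y along the line towards the ball valve, z up. Metering valve axis at x 0, y -90 mm, ball valve axis at x 0, y +100 mm. Apart from the crank nothing is higher than 92 mm
- crank_hub (a point): centre of the top of the crank's hub (25 mm diameter), on the metering valve's vertical axis. Clockwise seen from above closes, anticlockwise opens; the crank and its stem sink or rise by 1 mm per turn. No dial, mark or counter. It starts between a third of a turn and one and a quarter turns open, and can open 5.4 turns in all
- stem_end (a point): tip of the 9 mm steel stem that stands 6 mm out of the crank's hub; it does not turn with the crank but rises and sinks, 1 mm per turn. The direction of the arm at which the needle meets its seat differs each time. Turning takes about 1 N at the grip; on the seat this rises by about 1 N for each mm the grip is pushed on (6 N after some 6 mm); beyond 17 mm or 17 N the seat is damaged
- crank_grip (a point): middle of the crank's upright black grip, 21 mm diameter, 46 mm tall (23 mm above and below this point), 50 mm from the hub's axis, at the end of a round steel arm 11 mm thick that stops 2 mm below the grip. The grip spins freely on its pin, so it can be held from above and carried round without turning the hand. The hub's top lies 20 mm below this point
- ball_lever (a joint): angle of the ball valve's lever in rad: 0 shut (lever across the line, pointing to the panel's -x), 1.57 fully open (lever along the line, pointing to the panel's +y, away from the crank); it turns clockwise seen from above, with a stop at either end, takes about 2 N at its end and stays where it is left
- lever_grip (a point): centre of the lever's flat black sleeve, 56 mm long, 17 mm wide and 12 mm tall, 62 mm from the lever's pivot
- lever_pivot (a point): point on the vertical axis of the ball valve's lever, at the height of the sleeve's centre
- block: black tube block 104 x 128 x 37 mm, to the right of the panel; origin at the centre of its underside. Not to be moved
- bottle: small reagent bottle with a red cap, 40 mm diameter, 85 mm tall, to the left of the panel; origin at the centre of its foot. Not to be moved
- dish: petri dish 58 mm diameter, 15 mm tall, left of the bottle; origin at the centre of its underside. Not to be moved
- gland_nut (a point): centre of the top of the metering valve's fixed gland nut (hexagon, 25 mm), under the hub, on the valve's axis; pressing the needle on its seat twists the stem against this nut, by 0.35 rad when the seat is damaged

How it is judged:
On the way, in this order (a step that is already met when the one before it is completed fails the run):
1. the metering valve is wound shut, its needle resting on the seat, with the ball valve still shut (z of stem_end in the frame of purge_panel below 0.112003 m and value of joint ball_lever below 0.25 rad), for 0.05 s.
2. the metering valve stands three turns open, within a twelfth of a turn, with the ball valve still shut (z of stem_end in the frame of purge_panel between 0.114917 and 0.115083 m and value of joint ball_lever below 0.25 rad), for 0.2 s.
At the end, for the whole second after the job is handed in: The metering valve stands three full turns open from where its needle meets the seat, within 30 degrees (a twelfth of a turn) either way, and the ball valve's lever stands open along the line, within 10 degrees of its end stop (z of stem_end in the frame of purge_panel between 0.114917 and 0.115083 m and value of joint ball_lever above 1.4 rad); the robot touches nothing.
It fails at once if the needle is forced into its seat (crank driven more than 20 degrees past first contact, about 17 N at the grip) (angle between the x axis of stem_end and the x axis of gland_nut, either way round above 0.35 rad).
It fails at once if the tube block, the bottle or the dish is moved by more than 20 mm or the bottle is tipped (distance of any of block, bottle, dish from where it was at the start of the episode above 0.02 m or angle between bottle's own z axis and vertical above 0.3 rad).
It also fails if it takes over 72 s, if anything falls off the work surface, if the arm or the gripper's body presses on something with over 40 N, if the wrist force passes 120 N, or if a joint passes its speed limit or range.

## Working session

There is one attempt and no reset: what is moved stays moved. The work goes in short steps, Python scripts to look and compute and a tool call to move; the robot and the scene stay as the last step left them, time stands still between calls to the robot, and variables do not carry over. Pictures are saved under pics/ and viewed, and the job is handed in when it is done.

Besides the shell and the picture viewer there is one more tool, called after "Request:" by a JSON object that holds its "api" and its "payload", one argument or row to a line. send_rows: Moves the arm, as the interface text tells. Its arguments: {"type":"object","properties":{"moves":{"type":"array"}},"required":["moves"]}

```bash
ls; mkdir -p pics; python3 - <<'E'
from workcell import *
import cv2
s=read_state();print(s)
for n in ("side","top","wrist"):
    p,d=camera(n); cv2.imwrite(f"pics/{n}0.png",p)
    import numpy as np; np.save(f"pics/{n}0.npy",d)
    m=camera_model(n);print(n,m, (d>0).mean())
E
```

```text
pics
{'time': 0.0, 'qpos': array([-1.31610407e+00,  2.21263927e-01,  1.52761919e+00,  2.31346300e-06,
        1.39466776e+00, -1.26100865e-01]), 'qd': array([ 2.82052436e-04, -1.17061094e-03, -2.68028939e-04,  1.01055503e-03,
       -9.98175831e-04, -7.17188793e-05]), 'joint_efforts': array([-2.40622148e-04, -4.94602668e+01, -3.87380111e+01,  7.00671645e-02,
        5.71421825e-02, -1.52048638e-04]), 'tcp_pos': array([ 0.2321347 , -0.57966617,  0.24040951]), 'tool_rot': array([-2.60062928e+00,  1.76016879e+00,  2.30698506e-03]), 'force': array([-0.03876085, -0.16028478, -0.21617449]), 'wrist_torque': array([-0.03981201, -0.02842978,  0.00484139]), 'width': 0.0872518842611063}
side {'fovy': 53.64548847316684, 'cx': 321.9760410870305, 'cy': 195.85614081843917, 'R': array([[-0.9854942 , -0.16771347, -0.02594956],
       [-0.05284437,  0.44856101, -0.8921886 ],
       [ 0.16127201, -0.87787539, -0.45091699]]), 't': array([0.50359832, 0.10779657, 1.09865683])} 0.99615234375
top {'fovy': 45.36101224310596, 'cx': 316.4905940855675, 'cy': 200.01747627592476, 'R': array([[-0.0716728 , -0.99740669, -0.00655002],
       [-0.9737397 ,  0.07139178, -0.21618095],
       [ 0.21608794, -0.00911628, -0.97633134]]), 't': array([0.05207927, 0.4869689 , 1.63830571])} 0.996015625
wrist {'fovy': 69.75023706864596, 'cx': 321.37010836587984, 'cy': 197.49981591409562, 'tool_from_camera': array([[ 9.99999534e-01,  7.83688098e-04, -5.64634538e-04,
         4.80036512e-04],
       [-5.80093729e-04,  9.54670872e-01,  2.97662879e-01,
        -8.19139797e-02],
       [ 7.72315003e-04, -2.97662413e-01,  9.54670881e-01,
        -1.42471800e-01],
       [ 0.00000000e+00,  0.00000000e+00,  0.00000000e+00,
         1.00000000e+00]])} 0.9960625
```

View pics/side0.png

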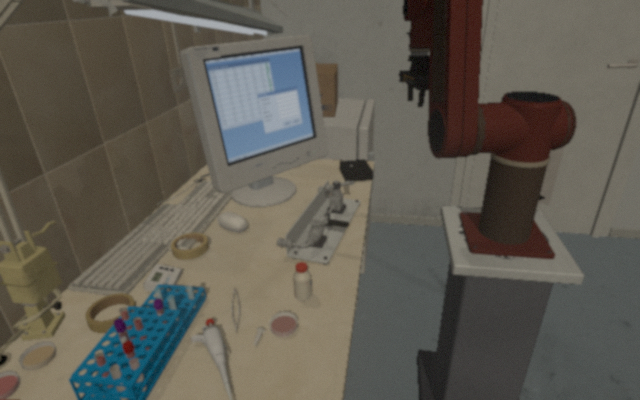

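View pics/top0.png

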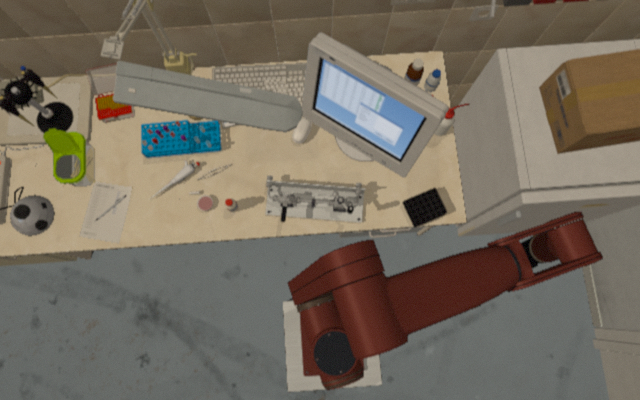

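View pics/wrist0.png

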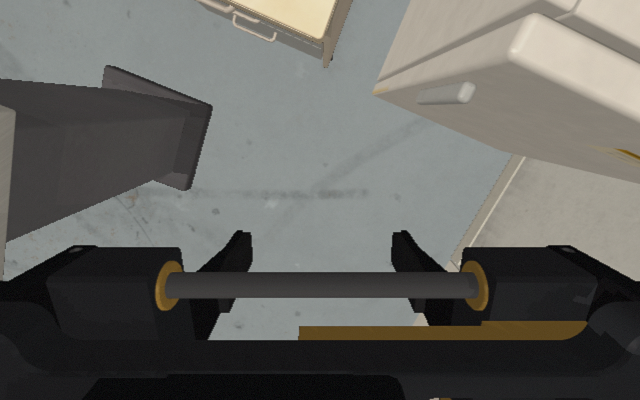

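The side view shows the panel at about (325,225). In the top view it runs from x 265 to 365 and y 177 to 222, with the lever on the left at (283,213) and the crank on the right near (345,205). I'll enlarge both views and measure.

```bash
cat > h.py <<'E'
import numpy as np, cv2
from scipy.spatial.transform import Rotation as Ro
def K(m):
    f=200/np.tan(np.radians(m["fovy"]/2)); return f
def w2c(m,s=None):
    if "R" in m: return np.array(m["R"]),np.array(m["t"])
    T=np.eye(4);T[:3,:3]=Ro.from_rotvec(s["tool_rot"]).as_matrix();T[:3,3]=s["tcp_pos"]
    C=np.linalg.inv(T@m["tool_from_camera"]); return C[:3,:3],C[:3,3]
def ray_plane(m,u,v,z,s=None):
    R,t=w2c(m,s);f=K(m)
    d=R.T@np.array([(u-m["cx"])/f,(v-m["cy"])/f,1]);o=-R.T@t
    return o+d*(z-o[2])/d[2]
def proj(m,X,s=None):
    R,t=w2c(m,s);f=K(m);c=R@np.asarray(X)+t
    return c[:2]/c[2]*f+[m["cx"],m["cy"]]
def cloud(m,d,s=None):
    R,t=w2c(m,s);f=K(m)
    v,u=np.mgrid[:400,:640]
    P=np.stack([(u-m["cx"])/f*d,(v-m["cy"])/f*d,d],-1)
    return (P-t)@R
E
python3 - <<'E'
from workcell import *
from h import *
m=camera_model("top");d=np.load("pics/top0.npy");P=cloud(m,d)
p=cv2.imread("pics/top0.png")
cv2.imwrite("pics/top0z.png",cv2.resize(p[165:235,255:375],None,fx=6.5,fy=6.5,interpolation=cv2.INTER_CUBIC))
p2=cv2.imread("pics/side0.png")
cv2.imwrite("pics/side0z.png",cv2.resize(p2[170:275,270:380],None,fx=5.5,fy=5.5,interpolation=cv2.INTER_CUBIC))
for u,v in [(150,200),(250,220),(230,203),(283,213),(345,205),(270,220),(362,220)]: print(u,v,P[v,u].round(4), ray_plane(m,u,v,0).round(3))
E
```

```text
150 200 [0.5449 0.6222 0.0041] [0.546 0.624 0.   ]
250 220 [ 0.4456  0.2619 -0.003 ] [0.445 0.262 0.   ]
230 203 [0.4924 0.3157 0.0914] [0.513 0.332 0.   ]
283 213 [0.4437 0.135  0.0925] [0.462 0.141 0.   ]
345 205 [ 0.4535 -0.0787  0.105 ] [ 0.475 -0.086  0.   ]
270 220 [ 0.4404  0.1896 -0.0038] [0.44  0.189 0.   ]
362 220 [ 0.4161 -0.1429 -0.0033] [ 0.415 -0.143  0.   ]
```

View pics/top0z.png

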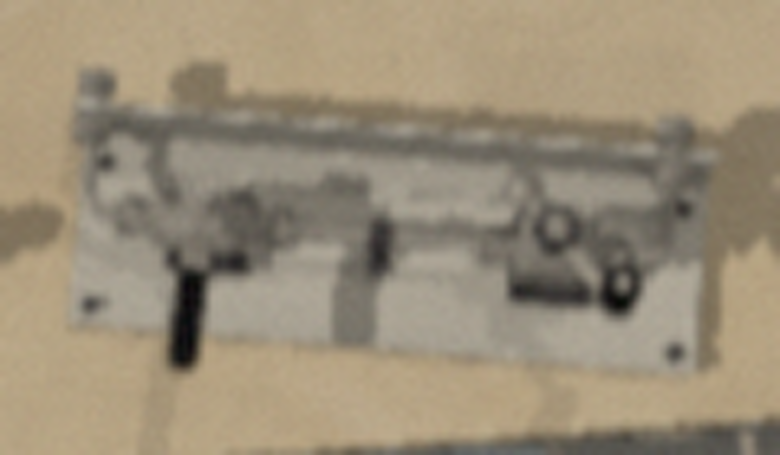

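View pics/side0z.png

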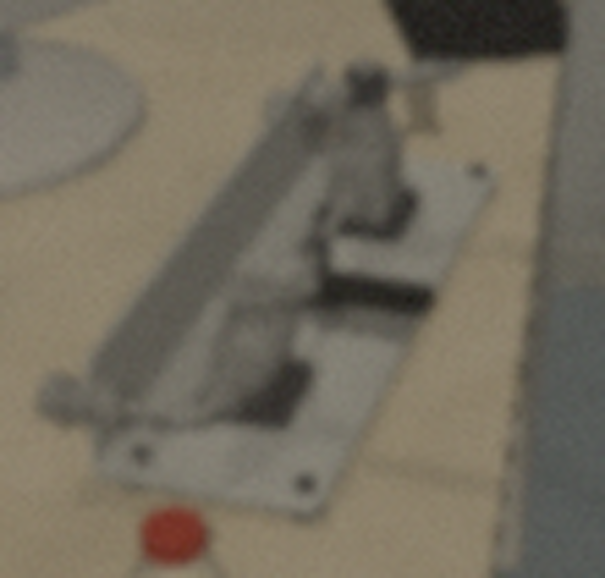

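In the top zoom the hub is at about pixel (341,200), the grip at (351,208) and the lever sleeve at (283,215). The panel yaw is about -6°. Next I bring the wrist camera over the panel.

Request:
{"api": "send_rows", "payload": {
  "moves": [
    [[0.015, 0.05, 0.02], [0, 0, -5], 0],
    [[0.03, 0.11, 0.04], [0, 0, -10], 0],
    [[0.045, 0.17, 0.06], [0, 0, -14], 0],
    [[0.06, 0.23, 0.06], [0, 0, -18], 0],
    [[0.08, 0.29, 0.06], [0, 0, -22], 0]
  ]
}}

```text
time: 0.78
tcp_pos: [0.3109, -0.293, 0.3018]
tool_rot: [-2.214, 2.228, -0.001]
force: [1.5, 0.3, -0.3]
width: 0.0871
```

Request:
{"api": "send_rows", "payload": {
  "moves": [
    [[0.015, 0.06, 0], [0, 0, -6], 0],
    [[0.03, 0.12, 0], [0, 0, -6], 0],
    [[0.045, 0.18, 0], [0, 0, -6], 0],
    [[0.06, 0.24, 0], [0, 0, -6], 0],
    [[0.07, 0.29, 0], [0, 0, -6], 0]
  ]
}}

```text
time: 1.4
tcp_pos: [0.3807, -0.0026, 0.3016]
tool_rot: [-2.099, 2.337, -0.001]
force: [1.2, 0.5, -0.2]
width: 0.0871
```

Request:
{"api": "send_rows", "payload": {
  "moves": [
    [[0, 0, 0], [0, 0, 0], 0],
    [[0, 0, 0], [0, 0, 0], 0]
  ]
}}

```text
time: 1.65
tcp_pos: [0.3806, -0.0051, 0.3013]
tool_rot: [2.099, -2.336, 0.0]
force: [-0.4, -0.8, -0.6]
width: 0.0871
```

```bash
python3 - <<'E'
from workcell import *
from h import *
import pickle
s=read_state();p,d=camera("wrist");print(s["time"],s["tcp_pos"],s["tool_rot"],s["force"])
cv2.imwrite("pics/w1.png",p);np.save("pics/w1.npy",d);pickle.dump(s,open("pics/w1.pkl","wb"))
E
```

```text
1.65 [ 0.38057748 -0.00506454  0.30133491] [ 2.09916871e+00 -2.33636133e+00  1.14912447e-04] [-0.43504828 -0.77257689 -0.55976362]
```

View pics/w1.png

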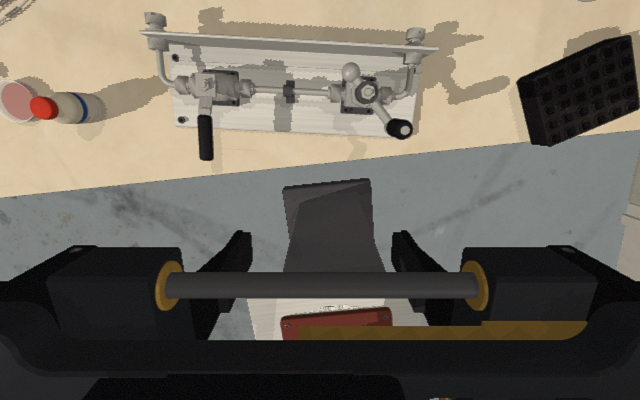

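The panel is clear: hub and stem at about (368,90), grip top at about (402,130), counterweight knob at (351,72), lever sleeve at (206,137).

```bash
python3 - <<'E'
from workcell import *
from h import *
import pickle
s=pickle.load(open("pics/w1.pkl","rb"));m=camera_model("wrist");d=np.load("pics/w1.npy");P=cloud(m,d,s)
p=cv2.imread("pics/w1.png")
cv2.imwrite("pics/w1z.png",cv2.resize(p[45:165,300:440],None,fx=5,fy=5,interpolation=cv2.INTER_CUBIC))
cv2.imwrite("pics/w1y.png",cv2.resize(p[45:165,140:300],None,fx=5,fy=5,interpolation=cv2.INTER_CUBIC))
for u,v in [(368,90),(401,129),(403,124),(351,72),(204,120),(206,150),(206,82),(180,120),(415,133),(280,120),(235,150),(290,40)]: print(u,v,P[v,u].round(4))
# top-layer points around crank
X=P.reshape(-1,3)
roi=np.zeros((400,640),bool);roi[50:150,330:430]=1
for lo,hi in [(.10,.111),(.111,.12),(.12,.14),(.14,.16)]:
    k=roi&(P[...,2]>lo)&(P[...,2]<hi); v,u=np.nonzero(k)
    if len(u): print(lo,hi,len(u),P[k].mean(0).round(4),P[k].min(0).round(4),P[k].max(0).round(4),u.mean(),v.mean())
# dark masks
g=p.max(2)
for name,(a,b,c,e) in dict(lever=(100,165,190,220),grip=(110,145,380,420)).items():
    k=np.zeros((400,640),bool);k[a:b,c:e]=g[a:b,c:e]<70
    n,l,st,ce=cv2.connectedComponentsWithStats(k.astype(np.uint8)); i=1+np.argmax(st[1:,4])
    kk=l==i; print(name,st[i],ce[i],np.median(P[kk],0).round(4),P[kk].mean(0).round(4),P[kk].max(0).round(4))
    print(cv2.minAreaRect(np.argwhere(kk)[:,::-1].astype(np.float32)))
E
```

```text
368 90 [ 0.4753 -0.0666  0.1107]
401 129 [ 0.4338 -0.091   0.1505]
403 124 [ 0.4383 -0.0937  0.1482]
351 72 [ 0.4957 -0.0501  0.1063]
204 120 [0.4633 0.1266 0.0892]
206 150 [0.4281 0.1318 0.0904]
206 82 [0.5052 0.1169 0.0834]
180 120 [0.4672 0.1907 0.0149]
415 133 [ 0.4108 -0.1517 -0.0015]
280 120 [0.4518 0.0476 0.0107]
235 150 [ 0.4145  0.1252 -0.0015]
290 40 [0.5409 0.0141 0.0709]
0.1 0.111 774 [ 0.4773 -0.0633  0.1044] [ 0.4232 -0.0964  0.1   ] [ 0.5056 -0.0411  0.111 ] 363.8423772609819 88.51162790697674
0.111 0.12 77 [ 0.4537 -0.0774  0.1138] [ 0.4238 -0.0946  0.111 ] [ 0.4773 -0.063   0.1197] 379.23376623376623 109.28571428571429
0.12 0.14 75 [ 0.4352 -0.0873  0.1299] [ 0.424  -0.0937  0.1201] [ 0.4427 -0.0845  0.14  ] 392.36 126.66666666666667
0.14 0.16 326 [ 0.4331 -0.0932  0.1475] [ 0.4226 -0.103   0.1404] [ 0.4429 -0.0848  0.1524] 402.4631901840491 129.21779141104295
lever [198 115  15  46 595] [205.14621849 136.84201681] [0.444  0.1298 0.089 ] [0.4436 0.1292 0.0905] [0.4696 0.1416 0.4438]
((205.08865356445312, 137.4505157470703), (45.407657623291016, 13.486075401306152), 87.39744567871094)
grip [386 119  27  20 342] [397.84502924 127.85964912] [ 0.4349 -0.0892  0.1457] [ 0.4343 -0.0905  0.1392] [ 0.4427 -0.0843  0.1503]
((398.91998291015625, 128.55999755859375), (26.02153205871582, 18.950462341308594), 8.130102157592773)
```

View pics/w1z.png

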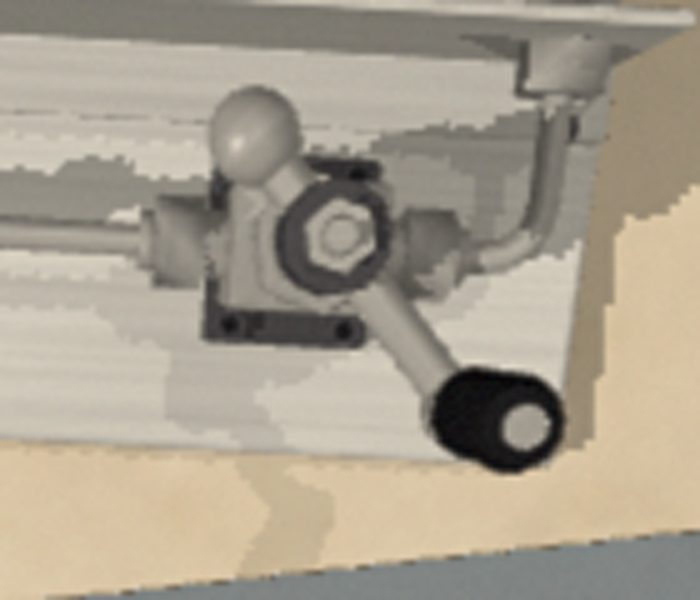

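View pics/w1y.png

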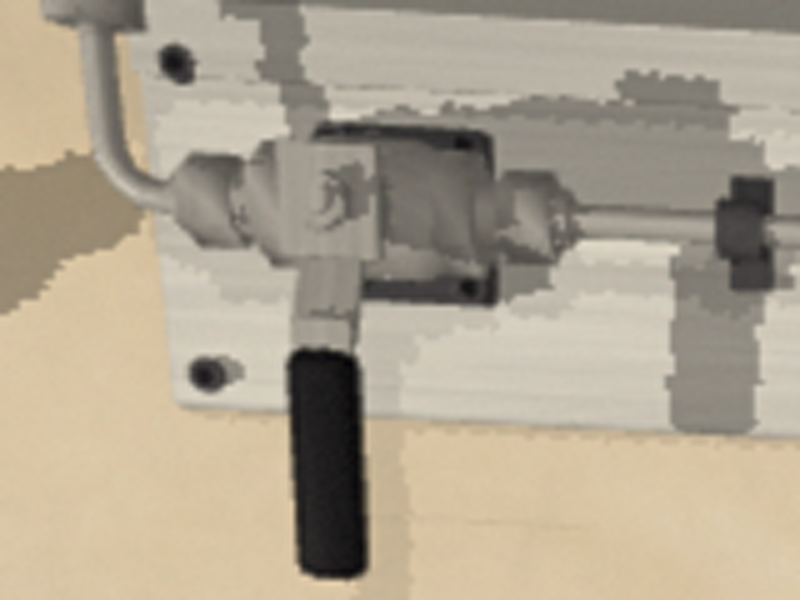

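```bash
python3 - <<'E'
from workcell import *
from h import *
import pickle
s=pickle.load(open("pics/w1.pkl","rb"));m=camera_model("wrist")
hub=ray_plane(m,368.6,92.4,.1125,s);gr=ray_plane(m,403.6,129.6,.1495,s);pin=ray_plane(m,405,130.6,.1495,s)
knob=ray_plane(m,351,71.6,.1,s)
lev=ray_plane(m,205.7,137.3,.090,s);piv=ray_plane(m,207,84.5,.09,s)
print(hub,gr,pin,knob,lev,piv)
print("crank r",np.linalg.norm((gr-hub)[:2]),np.linalg.norm((pin-hub)[:2]),"hub-piv",np.linalg.norm((piv-hub)[:2]),np.degrees(np.arctan2(*(piv-hub)[1::-1])),"lev",np.linalg.norm((lev-piv)[:2]),np.degrees(np.arctan2(*(lev-piv)[1::-1])))
print("crank angle",np.degrees(np.arctan2(*(pin-hub)[1::-1])),np.degrees(np.arctan2(*(gr-hub)[1::-1])),"hub-knob",np.degrees(np.arctan2(*(hub-knob)[1::-1])))
# check with top camera image
t=camera_model("top")
for n,X in dict(hub=hub,gr=gr,lev=lev,piv=piv).items(): print(n,proj(t,X).round(1))
# plate front edge line
for uv in [(175,125),(411,139)]: print(ray_plane(m,*uv,.010,s))
E
```

```text
[ 0.47269046 -0.06687616  0.1125    ] [ 0.43285183 -0.09382556  0.1495    ] [ 0.43172307 -0.09519866  0.1495    ] [ 0.49671468 -0.05077652  0.1       ] [0.44319324 0.12887095 0.09      ] [0.50165675 0.11390088 0.09      ]
crank r 0.04809767415113643 0.049804529809110785 hub-piv 0.1830829983106535 80.89675564239144 lev 0.0603496968140392 165.6375215612107
crank angle -145.34224706827763 -145.92306547444846 hub-knob -146.17229292642017
hub [341.2 199.3]
gr [350.8 208. ]
lev [284.8 213.2]
piv [288.2 196.3]
[0.46108103 0.20210215 0.01      ]
[ 0.40402155 -0.1421257   0.01      ]
```

Measurements agree with the drawing: crank radius 49.8 mm, panel yaw about -9.3°, hub (0.4727,-0.0669), grip (0.4315,-0.095). I'll go above the grip, then down to TCP z of about 0.1335.

Request:
{"api": "send_rows", "payload": {
  "moves": [
    [[0.017, -0.03, -0.03], [0, 0, 0], 0],
    [[0.034, -0.06, -0.06], [0, 0, 0], 0],
    [[0.051, -0.09, -0.09], [0, 0, 0], 0],
    [[0.051, -0.09, -0.1], [0, 0, 0], 0],
    [[0.051, -0.09, -0.1], [0, 0, 0], 0]
  ]
}}

```text
time: 2.33
tcp_pos: [0.4306, -0.0956, 0.2007]
tool_rot: [2.094, -2.34, -0.004]
force: [-0.2, 0.2, 0.7]
width: 0.0871
```

```bash
python3 - <<'E'
from workcell import *
from h import *
s=read_state();p,d=camera("wrist");print(s["time"],s["tcp_pos"],s["tool_rot"],s["force"])
cv2.imwrite("pics/w2.png",p)
m=camera_model("wrist")
print(proj(m,[.4727,-.0669,.1125],s),proj(m,[.4315,-.0952,.1495],s))
E
```

```text
2.325 [ 0.43063988 -0.09563019  0.20069349] [ 2.09433004 -2.3403032  -0.00380027] [-0.22877582  0.17218134  0.65176822]
[280.0501145  163.77765068] [320.03037784 224.72460509]
```

View pics/w2.png

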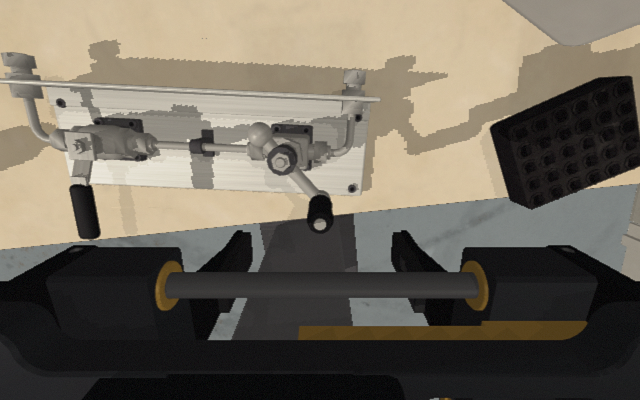

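```bash
python3 - <<'E'
from workcell import *
from h import *
p=cv2.imread("pics/w2.png")
c=cv2.resize(p[110:240,235:345],None,fx=5,fy=4.6,interpolation=cv2.INTER_CUBIC)
c=cv2.resize(p[115:235,235:345],None,fx=5,fy=5,interpolation=cv2.INTER_CUBIC)
cv2.imwrite("pics/w2z.png",c)
s=read_state();m=camera_model("wrist")
for z in (.1065,.1125): print(ray_plane(m,281,160,z,s))
E
```

```text
[ 0.47532861 -0.06673192  0.1065    ]
[ 0.47627907 -0.06770014  0.1125    ]
```

View pics/w2z.png

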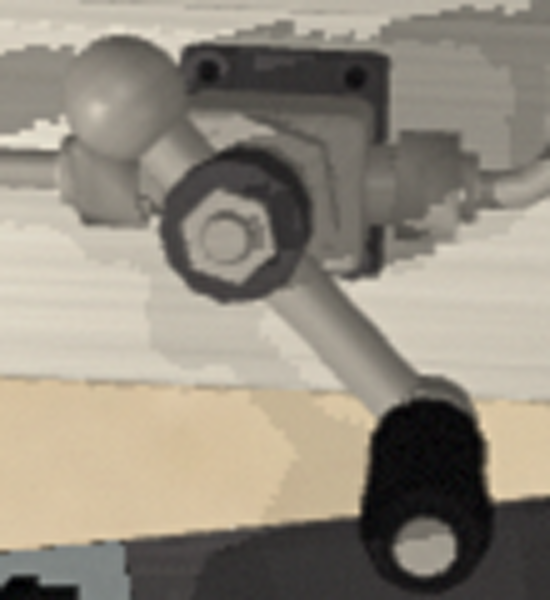

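In the zoom the stem is at (280,162.6) and the pin at (320,224.4), both within 1 mm of prediction. Descending and gripping.

Request:
{"api": "send_rows", "payload": {
  "moves": [
    [[0.001, 0, -0.03], [0, 0, 0], 0],
    [[0.001, 0, -0.06], [0, 0, 0], 0],
    [[0.001, 0, -0.067], [0, 0, 0], 0],
    [[0.001, 0, -0.067], [0, 0, 0], 0]
  ]
}}

```text
time: 2.88
tcp_pos: [0.4332, -0.0947, 0.1355]
tool_rot: [-2.099, 2.337, -0.001]
force: [0.3, -0.2, -0.5]
width: 0.0872
```

Request:
{"api": "send_rows", "payload": {
  "moves": [
    [[0, 0, 0], [0, 0, 0], 120],
    [[0, 0, 0], [0, 0, 0], 200],
    [[0, 0, 0], [0, 0, 0], 255],
    [[0, 0, 0], [0, 0, 0], 255],
    [[0, 0, 0], [0, 0, 0], 255]
  ]
}}

```text
time: 3.5
tcp_pos: [0.4328, -0.0949, 0.1345]
tool_rot: [2.098, -2.338, -0.0]
force: [-0.6, -0.3, -1.1]
width: 0.0447
```

Request:
{"api": "send_rows", "payload": {
  "moves": [
    [[0, 0, 0], [0, 0, 0], 255],
    [[0, 0, 0], [0, 0, 0], 255],
    [[0, 0, 0], [0, 0, 0], 255]
  ]
}}

```text
time: 3.88
tcp_pos: [0.4328, -0.0948, 0.1345]
tool_rot: [-2.098, 2.338, 0.0]
force: [0.2, -0.0, -0.1]
width: 0.0196
```

The grip is held (width 19.6 mm). Next is a table of shifts round the hub.

```bash
cat > tab.py <<'E'
import numpy as np,sys,json
# usage: tab.py r th_start step nrows ncalls [z per turn sign handled]; angles deg, degrees from world x
r,th0,st,n,nc=map(float,sys.argv[1:6]);n=int(n)
f=lambda t:np.round([r*np.cos(np.radians(t)),r*np.sin(np.radians(t)),t/360*.001],4)
for c in range(int(nc)):
    a=th0+c*n*st
    print("to",a+n*st,json.dumps([[[float(x) for x in np.round(f(a+st*(i+1))-f(a),4)],[0,0,0],255] for i in range(n)]))
E
python3 tab.py .0495 -145 -5 4 1; python3 tab.py .0495 -165 -10 4 2
```

```text
to -165.0 [[[-0.0024, 0.0037, 0.0], [0, 0, 0], 255], [[-0.0044, 0.0075, 0.0], [0, 0, 0], 255], [[-0.006, 0.0115, 0.0], [0, 0, 0], 255], [[-0.0073, 0.0156, -0.0001], [0, 0, 0], 255]]
to -205.0 [[[-0.0015, 0.0085, 0.0], [0, 0, 0], 255], [[-0.0015, 0.0171, 0.0], [0, 0, 0], 255], [[0.0, 0.0256, 0.0], [0, 0, 0], 255], [[0.0029, 0.0337, -0.0001], [0, 0, 0], 255]]
to -245.0 [[[0.0044, 0.0075, 0.0], [0, 0, 0], 255], [[0.0099, 0.0141, 0.0], [0, 0, 0], 255], [[0.0165, 0.0196, -0.0001], [0, 0, 0], 255], [[0.024, 0.024, -0.0001], [0, 0, 0], 255]]
```

Request:
{"api": "send_rows", "payload": {
  "moves": [
    [[-0.0024, 0.0037, 0], [0, 0, 0], 255],
    [[-0.0044, 0.0075, 0], [0, 0, 0], 255],
    [[-0.006, 0.0115, 0], [0, 0, 0], 255],
    [[-0.0073, 0.0156, -0.0001], [0, 0, 0], 255],
    [[-0.0073, 0.0156, -0.0001], [0, 0, 0], 255]
  ]
}}

```text
time: 4.5
tcp_pos: [0.4255, -0.0789, 0.1345]
tool_rot: [-2.099, 2.337, -0.0]
force: [2.9, -0.4, -1.5]
width: 0.0193
```

Request:
{"api": "send_rows", "payload": {
  "moves": [
    [[-0.0015, 0.0085, 0], [0, 0, 0], 255],
    [[-0.0015, 0.0171, 0], [0, 0, 0], 255],
    [[0.0, 0.0256, 0], [0, 0, 0], 255],
    [[0.0029, 0.0337, -0.0001], [0, 0, 0], 255],
    [[0.0029, 0.0337, -0.0001], [0, 0, 0], 255]
  ]
}}

```text
time: 5.12
tcp_pos: [0.4286, -0.0449, 0.1344]
tool_rot: [-2.1, 2.337, 0.0]
force: [0.8, 0.3, 0.6]
width: 0.0192
```

Request:
{"api": "send_rows", "payload": {
  "moves": [
    [[0.0044, 0.0075, 0], [0, 0, 0], 255],
    [[0.0099, 0.0141, 0], [0, 0, 0], 255],
    [[0.0165, 0.0196, -0.0001], [0, 0, 0], 255],
    [[0.024, 0.024, -0.0001], [0, 0, 0], 255],
    [[0.024, 0.024, -0.0001], [0, 0, 0], 255]
  ]
}}

```text
time: 5.75
tcp_pos: [0.4529, -0.0208, 0.1343]
tool_rot: [-2.099, 2.337, 0.001]
force: [-2.1, 3.3, 6.0]
width: 0.0197
```

```bash
python3 - <<'E'
from workcell import *
import numpy as np
s=read_state();print(s["tcp_pos"],s["force"],s["wrist_torque"])
E
python3 tab.py .0495 -245 -5 3 16
```

```text
[ 0.45293113 -0.02082729  0.13429728] [-2.10032225  3.3062668   5.98311195] [0.54732858 0.29122731 0.04136325]
to -260.0 [[[0.004, 0.0016, 0.0], [0, 0, 0], 255], [[0.0081, 0.0029, 0.0], [0, 0, 0], 255], [[0.0123, 0.0038, 0.0], [0, 0, 0], 255]]
to -275.0 [[[0.0043, 0.0006, 0.0], [0, 0, 0], 255], [[0.0086, 0.0008, -0.0001], [0, 0, 0], 255], [[0.0129, 0.0006, -0.0001], [0, 0, 0], 255]]
to -290.0 [[[0.0043, -0.0006, 0.0], [0, 0, 0], 255], [[0.0085, -0.0015, 0.0], [0, 0, 0], 255], [[0.0126, -0.0028, 0.0], [0, 0, 0], 255]]
to -305.0 [[[0.004, -0.0016, 0.0], [0, 0, 0], 255], [[0.0079, -0.0036, 0.0], [0, 0, 0], 255], [[0.0115, -0.006, 0.0], [0, 0, 0], 255]]
to -320.0 [[[0.0034, -0.0026, -0.0001], [0, 0, 0], 255], [[0.0066, -0.0055, -0.0001], [0, 0, 0], 255], [[0.0095, -0.0087, -0.0001], [0, 0, 0], 255]]
to -335.0 [[[0.0026, -0.0034, 0.0], [0, 0, 0], 255], [[0.005, -0.007, 0.0], [0, 0, 0], 255], [[0.007, -0.0109, 0.0], [0, 0, 0], 255]]
to -350.0 [[[0.0016, -0.004, 0.0], [0, 0, 0], 255], [[0.0029, -0.0081, -0.0001], [0, 0, 0], 255], [[0.0038, -0.0123, -0.0001], [0, 0, 0], 255]]
to -365.0 [[[0.
[... 548 characters left out ...]
425.0 [[[-0.0034, -0.0026, -0.0001], [0, 0, 0], 255], [[-0.0071, -0.005, -0.0001], [0, 0, 0], 255], [[-0.0109, -0.007, -0.0001], [0, 0, 0], 255]]
to -440.0 [[[-0.004, -0.0016, 0.0], [0, 0, 0], 255], [[-0.0081, -0.0029, 0.0], [0, 0, 0], 255], [[-0.0123, -0.0038, 0.0], [0, 0, 0], 255]]
to -455.0 [[[-0.0043, -0.0006, 0.0], [0, 0, 0], 255], [[-0.0086, -0.0008, 0.0], [0, 0, 0], 255], [[-0.0129, -0.0006, -0.0001], [0, 0, 0], 255]]
to -470.0 [[[-0.0043, 0.0006, 0.0], [0, 0, 0], 255], [[-0.0085, 0.0015, 0.0], [0, 0, 0], 255], [[-0.0126, 0.0028, 0.0], [0, 0, 0], 255]]
to -485.0 [[[-0.004, 0.0016, 0.0], [0, 0, 0], 255], [[-0.0078, 0.0036, 0.0], [0, 0, 0], 255], [[-0.0115, 0.006, 0.0], [0, 0, 0], 255]]
```

Request:
{"api": "send_rows", "payload": {
  "moves": [
    [[0, 0.0005, 0], [0, 0, 0], 255],
    [[0, 0.001, 0], [0, 0, 0], 255]
  ]
}}

```text
time: 6.0
tcp_pos: [0.4527, -0.0208, 0.1344]
tool_rot: [-2.098, 2.338, -0.001]
force: [0.1, 0.3, 2.8]
width: 0.0193
```

```bash
python3 - <<'E'
from workcell import *
from h import *
s=read_state();print(s["tcp_pos"],s["force"],s["wrist_torque"])
p,d=camera("wrist");cv2.imwrite("pics/w3.png",p)
s=read_state();print(s["tcp_pos"],s["force"],s["wrist_torque"])
E
```

```text
[ 0.4526887  -0.02077399  0.13435688] [0.10919575 0.28528544 2.81769468] [-0.06634019  0.01392478 -0.03659519]
[ 0.45268376 -0.02079882  0.13436681] [0.22377399 0.42804533 3.62138154] [ 0.07510961  0.03546146 -0.01209499]
```

View pics/w3.png

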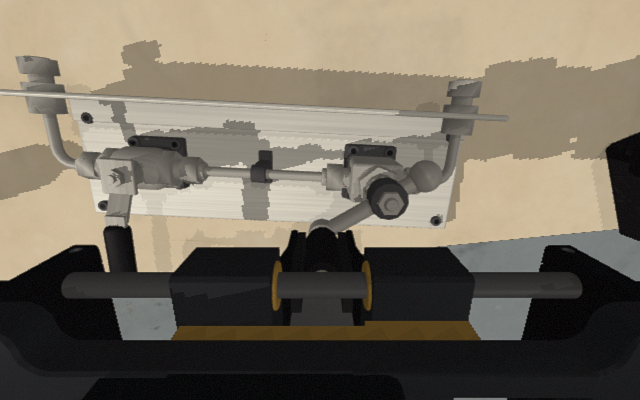

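The grip is firmly between the pads at pixel (320,240), and the crank follows. I'll fit a circle to the measured points.

```bash
python3 - <<'E'
import numpy as np
from scipy.optimize import least_squares
p=np.array([(0.4328,-0.0948),(0.4255,-0.0789),(0.4286,-0.0449),(0.4527,-0.0208)])
r=least_squares(lambda c:np.hypot(*(p-c[:2]).T)-c[2],[.473,-.067,.05]);print(r.x,r.fun)
r2=least_squares(lambda c:np.hypot(*(p-c[:2]).T)-.05,[.473,-.067]);print(r2.x,r2.fun)
c=r2.x;print(np.degrees(np.arctan2(*(p-c).T[::-1]))%360)
E
```

```text
[ 0.47402103 -0.06620452  0.05016335] [ 5.10645379e-06 -8.93981291e-06  5.88384212e-06 -2.04581497e-06]
[ 0.4738269  -0.06615272] [ 3.87108952e-05 -2.01853078e-05 -2.85047339e-05  3.21422918e-05]
[214.92490258 194.77645842 154.83054017 114.9777613 ]
```

```bash
python3 tab.py .05 -245 -6 2 31 | sed 's/, \[0, 0, 0\], 255//g'
```

```text
to -257.0 [[[0.0048, 0.002, 0.0]], [[0.0099, 0.0034, 0.0]]]
to -269.0 [[[0.0051, 0.0009, 0.0]], [[0.0103, 0.0013, 0.0]]]
to -281.0 [[[0.0053, -0.0002, -0.0001]], [[0.0104, -0.0009, -0.0001]]]
to -293.0 [[[0.0051, -0.0013, 0.0]], [[0.01, -0.0031, 0.0]]]
to -305.0 [[[0.0047, -0.0023, 0.0]], [[0.0092, -0.005, 0.0]]]
to -317.0 [[[0.0041, -0.0033, -0.0001]], [[0.0079, -0.0069, -0.0001]]]
to -329.0 [[[0.0033, -0.004, 0.0]], [[0.0063, -0.0083, 0.0]]]
to -341.0 [[[0.0024, -0.0047, 0.0]], [[0.0044, -0.0095, 0.0]]]
to -353.0 [[[0.0014, -0.0051, -0.0001]], [[0.0023, -0.0102, -0.0001]]]
to -365.0 [[[0.0004, -0.0052, 0.0]], [[0.0002, -0.0105, 0.0]]]
to -377.0 [[[-0.0007, -0.0051, 0.0]], [[-0.002, -0.0102, 0.0]]]
to -389.0 [[[-0.0018, -0.0049, -0.0001]], [[-0.0041, -0.0096, -0.0001]]]
to -401.0 [[[-0.0027, -0.0045, 0.0]], [[-0.006, -0.0086, 0.0]]]
to -413.0 [[[-0.0036, -0.0038, 0.0]], [[-0.0076, -0.0071, 0.0]]]
to -425.0 [[[-0.0043, -0.003, -0.0001]], [[-0.009, -0.0054, -0.0001]]]
to -437.0 [[[-0.0048, -0.002, 0.0]], [[-0.0099, -0.0034, 0.0]]]
to -449.0 [[[-0.0051, -0.0009, 0.0]], [[-0.0103, -0.00
[... 211 characters left out ...]
7.0 [[[-0.0041, 0.0033, -0.0001]], [[-0.0079, 0.0069, -0.0001]]]
to -509.0 [[[-0.0033, 0.004, 0.0]], [[-0.0063, 0.0083, 0.0]]]
to -521.0 [[[-0.0024, 0.0047, 0.0]], [[-0.0044, 0.0095, 0.0]]]
to -533.0 [[[-0.0014, 0.0051, -0.0001]], [[-0.0023, 0.0102, -0.0001]]]
to -545.0 [[[-0.0004, 0.0052, 0.0]], [[-0.0002, 0.0105, 0.0]]]
to -557.0 [[[0.0007, 0.0051, 0.0]], [[0.002, 0.0102, 0.0]]]
to -569.0 [[[0.0018, 0.0049, -0.0001]], [[0.0041, 0.0096, -0.0001]]]
to -581.0 [[[0.0027, 0.0045, 0.0]], [[0.006, 0.0086, 0.0]]]
to -593.0 [[[0.0036, 0.0038, 0.0]], [[0.0076, 0.0071, 0.0]]]
to -605.0 [[[0.0043, 0.003, -0.0001]], [[0.009, 0.0054, -0.0001]]]
to -617.0 [[[0.0048, 0.002, 0.0]], [[0.0099, 0.0034, 0.0]]]
```

Request:
{"api": "send_rows", "payload": {
  "moves": [
    [[0.0048, 0.002, 0], [0, 0, 0], 255],
    [[0.0099, 0.0034, 0], [0, 0, 0], 255],
    [[0.0099, 0.0034, 0], [0, 0, 0], 255]
  ]
}}

```text
time: 6.42
tcp_pos: [0.4627, -0.0173, 0.1343]
tool_rot: [2.099, -2.338, 0.001]
force: [0.8, -0.7, 4.1]
width: 0.0193
```

Request:
{"api": "send_rows", "payload": {
  "moves": [
    [[0.0051, 0.0009, 0], [0, 0, 0], 255],
    [[0.0103, 0.0013, 0], [0, 0, 0], 255],
    [[0.0103, 0.0013, 0], [0, 0, 0], 255]
  ]
}}

```text
time: 6.8
tcp_pos: [0.4729, -0.016, 0.1342]
tool_rot: [2.099, -2.338, 0.001]
force: [-1.1, -2.0, 4.7]
width: 0.0193
```

Request:
{"api": "send_rows", "payload": {
  "moves": [
    [[0.0053, -0.0002, 0], [0, 0, 0], 255],
    [[0.0104, -0.0009, 0], [0, 0, 0], 255],
    [[0.0104, -0.0009, 0], [0, 0, 0], 255]
  ]
}}

```text
time: 7.18
tcp_pos: [0.4832, -0.0168, 0.1342]
tool_rot: [2.098, -2.338, 0.0]
force: [0.0, -1.5, 5.2]
width: 0.0196
```

Request:
{"api": "send_rows", "payload": {
  "moves": [
    [[0.0051, -0.0013, 0.0003], [0, 0, 0], 255],
    [[0.01, -0.0031, 0.0005], [0, 0, 0], 255],
    [[0.01, -0.0031, 0.0005], [0, 0, 0], 255]
  ]
}}

```text
time: 7.55
tcp_pos: [0.493, -0.0198, 0.1344]
tool_rot: [2.098, -2.338, -0.001]
force: [-0.5, -2.4, 2.6]
width: 0.0198
```

Request:
{"api": "send_rows", "payload": {
  "moves": [
    [[0.0047, -0.0025, 0], [0, 0, 0], 255],
    [[0.0092, -0.0055, 0], [0, 0, 0], 255],
    [[0.0092, -0.0055, 0], [0, 0, 0], 255]
  ]
}}

```text
time: 7.92
tcp_pos: [0.5025, -0.0253, 0.1346]
tool_rot: [-2.098, 2.338, 0.0]
force: [0.5, 1.7, 1.6]
width: 0.0192
```

Request:
{"api": "send_rows", "payload": {
  "moves": [
    [[0.0041, -0.0033, 0], [0, 0, 0], 255],
    [[0.0079, -0.0069, 0], [0, 0, 0], 255],
    [[0.0079, -0.0069, 0], [0, 0, 0], 255]
  ]
}}

```text
time: 8.3
tcp_pos: [0.5105, -0.0324, 0.1347]
tool_rot: [-2.098, 2.338, -0.0]
force: [1.1, 3.1, -0.1]
width: 0.0196
```

Request:
{"api": "send_rows", "payload": {
  "moves": [
    [[0.0035, -0.0038, 0], [0, 0, 0], 255],
    [[0.0065, -0.0081, 0], [0, 0, 0], 255],
    [[0.0065, -0.0081, 0], [0, 0, 0], 255]
  ]
}}

```text
time: 8.68
tcp_pos: [0.5167, -0.0406, 0.1347]
tool_rot: [-2.098, 2.338, 0.0]
force: [1.1, 2.1, -0.2]
width: 0.0197
```

Request:
{"api": "send_rows", "payload": {
  "moves": [
    [[0.0026, -0.0047, 0], [0, 0, 0], 255],
    [[0.0046, -0.0095, 0], [0, 0, 0], 255],
    [[0.0046, -0.0095, 0], [0, 0, 0], 255]
  ]
}}

```text
time: 9.05
tcp_pos: [0.5207, -0.0485, 0.1345]
tool_rot: [-2.097, 2.338, 0.006]
force: [-1.2, 8.6, 2.3]
width: 0.0191
```

Request:
{"api": "send_rows", "payload": {
  "moves": [
    [[0, 0, 0], [0, 0, 0], 255],
    [[0, 0, 0], [0, 0, 0], 255]
  ]
}}

```text
time: 9.3
tcp_pos: [0.5205, -0.0482, 0.1345]
tool_rot: [-2.098, 2.337, 0.006]
force: [-0.8, 8.6, 2.6]
width: 0.0195
```

```bash
python3 - <<'E'
from workcell import *
from h import *
p,d=camera("wrist");cv2.imwrite("pics/w4.png",p)
s=read_state();print(s["tcp_pos"],s["force"],s["wrist_torque"])
v=s["tcp_pos"][:2]-[.47385,-.06615];th=np.arctan2(v[1],v[0]);print(np.degrees(th),np.hypot(*v),"tang cw",s["force"][:2]@[np.sin(th),-np.cos(th)])
E
```

```text
[ 0.52056942 -0.0482367   0.13453101] [-0.45784616  8.94279808  2.54271718] [ 1.64313607  0.19135452 -0.00508874]
20.97797812042541 0.05003589282357297 tang cw -8.513965505216987
```

View pics/w4.png

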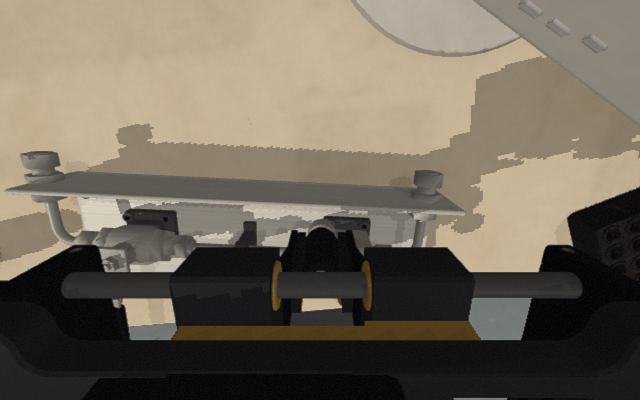

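Tangential force has risen to 8.5 N at a crank angle of about 21°, acting at the fingers (the torque arm fits). I'll check that it springs back like the seat and locate first contact while backing off.

Request:
{"api": "send_rows", "payload": {
  "moves": [
    [[-0.0011, 0.0028, 0], [0, 0, 0], 255],
    [[-0.0011, 0.0028, 0], [0, 0, 0], 255],
    [[-0.0011, 0.0028, 0], [0, 0, 0], 255]
  ]
}}

```text
time: 9.72
tcp_pos: [0.5196, -0.0459, 0.1346]
tool_rot: [-2.098, 2.337, 0.004]
force: [-1.2, 6.9, 0.9]
width: 0.0193
```

Request:
{"api": "send_rows", "payload": {
  "moves": [
    [[-0.0012, 0.0027, 0], [0, 0, 0], 255],
    [[-0.0012, 0.0027, 0], [0, 0, 0], 255],
    [[-0.0012, 0.0027, 0], [0, 0, 0], 255]
  ]
}}

```text
time: 10.1
tcp_pos: [0.5186, -0.044, 0.1346]
tool_rot: [2.099, -2.338, -0.002]
force: [-0.5, 4.9, 0.4]
width: 0.0192
```

Request:
{"api": "send_rows", "payload": {
  "moves": [
    [[-0.0014, 0.0027, 0], [0, 0, 0], 255],
    [[-0.0014, 0.0027, 0], [0, 0, 0], 255],
    [[-0.0014, 0.0027, 0], [0, 0, 0], 255]
  ]
}}

```text
time: 10.48
tcp_pos: [0.5174, -0.0418, 0.1347]
tool_rot: [2.098, -2.338, 0.0]
force: [1.2, 3.1, -0.6]
width: 0.0191
```

Request:
{"api": "send_rows", "payload": {
  "moves": [
    [[-0.0016, 0.0026, 0], [0, 0, 0], 255],
    [[-0.0016, 0.0026, 0], [0, 0, 0], 255],
    [[-0.0016, 0.0026, 0], [0, 0, 0], 255]
  ]
}}

```text
time: 10.85
tcp_pos: [0.5159, -0.0393, 0.1347]
tool_rot: [2.098, -2.338, 0.001]
force: [1.0, -0.0, -2.2]
width: 0.019
```

The force falls about 1 N/mm as it unwinds, so it is the seat. First contact is at 31° ± 1.5°. I'm at 32.6° now, so I need +1080° from there, then a trim of about -1.5°. That is 72° per call.

```bash
python3 tab.py .05 32.6 14.4 5 5 | sed 's/, \[0, 0, 0\], 255//g'
```

```text
to 104.6 [[[-0.008, 0.0097, 0.0]], [[-0.0182, 0.017, 0.0001]], [[-0.0298, 0.0216, 0.0001]], [[-0.0423, 0.0231, 0.0002]], [[-0.0547, 0.0215, 0.0002]]]
to 176.6 [[[-0.0116, -0.0047, 0.0]], [[-0.0218, -0.0121, 0.0001]], [[-0.0297, -0.0218, 0.0001]], [[-0.035, -0.0331, 0.0002]], [[-0.0373, -0.0454, 0.0002]]]
to 248.6 [[[0.0008, -0.0125, 0.0]], [[0.0047, -0.0244, 0.0001]], [[0.0115, -0.035, 0.0001]], [[0.0207, -0.0436, 0.0002]], [[0.0317, -0.0496, 0.0002]]]
to 320.6 [[[0.0121, -0.003, 0.0]], [[0.0246, -0.003, 0.0001]], [[0.0368, 0.0002, 0.0001]], [[0.0477, 0.0063, 0.0002]], [[0.0568, 0.0149, 0.0002]]]
to 392.6 [[[0.0067, 0.0106, 0.0]], [[0.0105, 0.0225, 0.0001]], [[0.0113, 0.035, 0.0001]], [[0.0089, 0.0473, 0.0002]], [[0.0035, 0.0586, 0.0002]]]
```

Request:
{"api": "send_rows", "payload": {
  "moves": [
    [[-0.008, 0.0097, 0], [0, 0, 0], 255],
    [[-0.0182, 0.017, 0], [0, 0, 0], 255],
    [[-0.0298, 0.0216, 0], [0, 0, 0], 255],
    [[-0.0423, 0.0231, 0], [0, 0, 0], 255],
    [[-0.0547, 0.0215, 0], [0, 0, 0], 255]
  ]
}}

```text
time: 11.48
tcp_pos: [0.4603, -0.0179, 0.1346]
tool_rot: [2.099, -2.337, 0.002]
force: [1.7, -5.5, -5.6]
width: 0.019
```

Request:
{"api": "send_rows", "payload": {
  "moves": [
    [[-0.0116, -0.0047, 0], [0, 0, 0], 255],
    [[-0.0218, -0.0121, 0.0001], [0, 0, 0], 255],
    [[-0.0297, -0.0218, 0.0001], [0, 0, 0], 255],
    [[-0.035, -0.0331, 0.0002], [0, 0, 0], 255],
    [[-0.0373, -0.0454, 0.0002], [0, 0, 0], 255]
  ]
}}

```text
time: 12.1
tcp_pos: [0.4238, -0.0631, 0.1348]
tool_rot: [-2.097, 2.337, 0.0]
force: [8.3, 0.6, -10.5]
width: 0.0192
```

Request:
{"api": "send_rows", "payload": {
  "moves": [
    [[0.0013, -0.0125, -0.0003], [0, 0, 0], 255],
    [[0.0052, -0.0244, -0.0003], [0, 0, 0], 255],
    [[0.012, -0.035, -0.0003], [0, 0, 0], 255],
    [[0.0212, -0.0436, -0.0002], [0, 0, 0], 255],
    [[0.0322, -0.0496, -0.0002], [0, 0, 0], 255]
  ]
}}

```text
time: 12.72
tcp_pos: [0.4566, -0.1132, 0.1346]
tool_rot: [2.098, -2.338, -0.001]
force: [-1.5, 2.9, -2.8]
width: 0.0192
```

Request:
{"api": "send_rows", "payload": {
  "moves": [
    [[0.0121, -0.003, 0], [0, 0, 0], 255],
    [[0.0246, -0.003, 0], [0, 0, 0], 255],
    [[0.0368, 0.0002, 0], [0, 0, 0], 255],
    [[0.0477, 0.0063, 0.0001], [0, 0, 0], 255],
    [[0.0565, 0.0149, 0.0001], [0, 0, 0], 255]
  ]
}}

```text
time: 13.35
tcp_pos: [0.5133, -0.097, 0.1347]
tool_rot: [2.099, -2.338, -0.0]
force: [-1.5, 0.0, -4.1]
width: 0.0192
```

Request:
{"api": "send_rows", "payload": {
  "moves": [
    [[0.0067, 0.0106, 0], [0, 0, 0], 255],
    [[0.0105, 0.0225, 0.0001], [0, 0, 0], 255],
    [[0.0113, 0.035, 0.0001], [0, 0, 0], 255],
    [[0.0089, 0.0473, 0.0002], [0, 0, 0], 255],
    [[0.0035, 0.0586, 0.0002], [0, 0, 0], 255]
  ]
}}

```text
time: 13.98
tcp_pos: [0.5153, -0.0382, 0.1347]
tool_rot: [2.098, -2.337, -0.001]
force: [-2.5, -2.8, -5.2]
width: 0.0192
```

Request:
{"api": "send_rows", "payload": {
  "moves": [
    [[-0.008, 0.0097, 0], [0, 0, 0], 255],
    [[-0.0182, 0.017, 0.0001], [0, 0, 0], 255],
    [[-0.0298, 0.0216, 0.0001], [0, 0, 0], 255],
    [[-0.0423, 0.0231, 0.0002], [0, 0, 0], 255],
    [[-0.0547, 0.0215, 0.0002], [0, 0, 0], 255]
  ]
}}

```text
time: 14.6
tcp_pos: [0.4606, -0.0179, 0.135]
tool_rot: [2.098, -2.338, 0.002]
force: [2.9, -8.3, -12.4]
width: 0.0196
```

```bash
python3 - <<'E'
from workcell import *
from h import *
s=read_state();p,d=camera("wrist");cv2.imwrite("pics/w5.png",p);m=camera_model("wrist")
np.save("pics/w5.npy",d)
print(s["tcp_pos"],s["force"]);print(proj(m,[.47385,-.06615,.1133],s))
P=cloud(m,d,s)
k=(np.hypot(P[...,0]-.47385,P[...,1]+.06615)<.004)&(P[...,2]<.14);print(k.sum(),np.median(P[k],0))
print(P[k][:,2].round(4))
E
```

```text
[ 0.460615   -0.01794464  0.13498261] [  2.89307629  -8.28950103 -12.43846424]
[396.42371097 217.18319437]
139 [ 0.47414189 -0.06587752  0.1121221 ]
[0.1088 0.1095 0.1096 0.11   0.1112 0.1108 0.1084 0.1088 0.1101 0.1122
 0.1125 0.1111 0.1115 0.1085 0.1094 0.109  0.1108 0.1104 0.1129 0.1118
 0.1135 0.1119 0.1131 0.1126 0.1121 0.1093 0.11   0.1106 0.1113 0.112
 0.1122 0.1115 0.1115 0.1126 0.113  0.1121 0.1125 0.1121 0.109  0.1103
 0.1124 0.1127 0.1118 0.1141 0.1116 0.1136 0.1122 0.1127 0.1119 0.1135
 0.1121 0.1102 0.1105 0.1126 0.1131 0.1124 0.1137 0.1131 0.1119 0.1115
 0.1124 0.1119 0.1112 0.1124 0.1104 0.1106 0.1116 0.1124 0.1127 0.1117
 0.1127 0.1126 0.1133 0.1123 0.1123 0.1115 0.112  0.1128 0.1092 0.1122
 0.1123 0.1123 0.1122 0.1119 0.1121 0.1129 0.1125 0.1126 0.1128 0.1126
 0.1119 0.1127 0.1107 0.1129 0.1128 0.1118 0.1126 0.1124 0.1119 0.1129
 0.1118 0.1126 0.112  0.1117 0.1114 0.1112 0.1118 0.1115 0.1127 0.1123
 0.1124 0.1125 0.1125 0.1114 0.1122 0.1122 0.1118 0.1118 0.112  0.1135
 0.1121 0.1119 0.1129 0.113  0.1123 0.1124 0.1129 0.1116 0.1129 0.1124
 0.1124 0.1128 0.1121 0.1125 0.112  0.1124 0.1124 0.1127 0.1117]
```

View pics/w5.png

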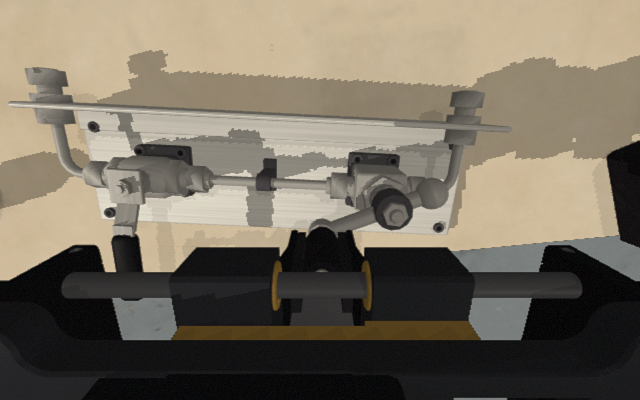

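The crank is turning, with the stem top at about 0.1124 and rising. Side loads have grown, so I'll relax them with a small test shift.

Request:
{"api": "send_rows", "payload": {
  "moves": [
    [[0, -0.0005, 0], [0, 0, 0], 255],
    [[0, -0.0005, 0], [0, 0, 0], 255]
  ]
}}

```text
time: 14.9
tcp_pos: [0.4609, -0.0181, 0.135]
tool_rot: [2.098, -2.338, -0.001]
force: [-0.1, -3.6, -9.9]
width: 0.0199
```

Request:
{"api": "send_rows", "payload": {
  "moves": [
    [[0, 0, 0.0005], [0, 0, 0], 255],
    [[0, 0, 0.0005], [0, 0, 0], 255]
  ]
}}

```text
time: 15.15
tcp_pos: [0.4609, -0.0181, 0.1352]
tool_rot: [2.098, -2.337, -0.001]
force: [0.5, -5.0, -13.3]
width: 0.0192
```

Request:
{"api": "send_rows", "payload": {
  "moves": [
    [[-0.0116, -0.0049, -0.0004], [0, 0, 0], 255],
    [[-0.0218, -0.0122, -0.0008], [0, 0, 0], 255],
    [[-0.0297, -0.0218, -0.0008], [0, 0, 0], 255],
    [[-0.035, -0.0331, -0.0008], [0, 0, 0], 255],
    [[-0.0371, -0.0454, -0.0008], [0, 0, 0], 255]
  ]
}}

```text
time: 15.78
tcp_pos: [0.4241, -0.0641, 0.1351]
tool_rot: [-2.097, 2.338, -0.0]
force: [5.4, 1.5, -14.0]
width: 0.0192
```

Request:
{"api": "send_rows", "payload": {
  "moves": [
    [[0.001, -0.0125, 0], [0, 0, 0], 255],
    [[0.0049, -0.0244, 0], [0, 0, 0], 255],
    [[0.0117, -0.035, 0], [0, 0, 0], 255],
    [[0.0208, -0.0436, 0], [0, 0, 0], 255],
    [[0.0317, -0.0494, 0], [0, 0, 0], 255]
  ]
}}

```text
time: 16.4
tcp_pos: [0.4566, -0.1132, 0.1349]
tool_rot: [2.098, -2.338, -0.001]
force: [1.2, 5.9, -8.4]
width: 0.0192
```

Request:
{"api": "send_rows", "payload": {
  "moves": [
    [[0.0121, -0.0027, -0.0003], [0, 0, 0], 255],
    [[0.0246, -0.0027, -0.0004], [0, 0, 0], 255],
    [[0.0368, 0.0004, -0.0004], [0, 0, 0], 255],
    [[0.0477, 0.0064, -0.0004], [0, 0, 0], 255],
    [[0.0566, 0.0149, -0.0004], [0, 0, 0], 255]
  ]
}}

```text
time: 17.02
tcp_pos: [0.5131, -0.0974, 0.1346]
tool_rot: [2.098, -2.337, -0.0]
force: [-2.9, 1.7, -3.3]
width: 0.0194
```

Request:
{"api": "send_rows", "payload": {
  "moves": [
    [[0.0067, 0.0106, 0], [0, 0, 0], 255],
    [[0.0105, 0.0225, 0], [0, 0, 0], 255],
    [[0.0113, 0.035, 0], [0, 0, 0], 255],
    [[0.0089, 0.0473, 0], [0, 0, 0], 255],
    [[0.0035, 0.0586, 0], [0, 0, 0], 255]
  ]
}}

```text
time: 17.65
tcp_pos: [0.5159, -0.0388, 0.1347]
tool_rot: [2.099, -2.338, 0.001]
force: [-3.0, -4.0, -3.8]
width: 0.0195
```

```bash
cat > st.py <<'E'
from workcell import *
from h import *
s=read_state();v=s["tcp_pos"][:2]-[.47385,-.06615];th=np.arctan2(v[1],v[0])
print(s["time"],s["tcp_pos"].round(4),s["force"].round(1),"ang",np.degrees(th).round(2),"r",np.hypot(*v).round(4),"cw",s["force"][:2]@[np.sin(th),-np.cos(th)],"out",s["force"][:2]@[np.cos(th),np.sin(th)])
E
python3 st.py
```

```text
17.65 [ 0.5159 -0.0388  0.1347] [-3.  -4.  -3.8] ang 33.04 r 0.0502 cw 1.6864626447018258 out -4.670420424859126
```

Two turns are done (752.6+°, measured 33.0°). Now the third turn.

Request:
{"api": "send_rows", "payload": {
  "moves": [
    [[-0.0081, 0.0095, 0], [0, 0, 0], 255],
    [[-0.0183, 0.0167, 0], [0, 0, 0], 255],
    [[-0.0299, 0.0211, -0.0002], [0, 0, 0], 255],
    [[-0.0424, 0.0226, -0.0003], [0, 0, 0], 255],
    [[-0.0547, 0.021, -0.0004], [0, 0, 0], 255]
  ]
}}

```text
time: 18.27
tcp_pos: [0.4609, -0.0179, 0.1346]
tool_rot: [-2.098, 2.337, -0.0]
force: [0.8, -0.0, 0.1]
width: 0.0195
```

Request:
{"api": "send_rows", "payload": {
  "moves": [
    [[-0.0116, -0.0047, -0.0002], [0, 0, 0], 255],
    [[-0.0218, -0.0121, -0.0004], [0, 0, 0], 255],
    [[-0.0297, -0.0218, -0.0004], [0, 0, 0], 255],
    [[-0.035, -0.0331, -0.0004], [0, 0, 0], 255],
    [[-0.0371, -0.0452, -0.0004], [0, 0, 0], 255]
  ]
}}

```text
time: 18.9
tcp_pos: [0.4238, -0.0647, 0.1343]
tool_rot: [2.098, -2.338, 0.001]
force: [0.1, 1.4, 3.0]
width: 0.0193
```

Request:
{"api": "send_rows", "payload": {
  "moves": [
    [[0.0008, -0.0125, 0], [0, 0, 0], 255],
    [[0.0047, -0.0244, 0], [0, 0, 0], 255],
    [[0.0115, -0.035, 0], [0, 0, 0], 255],
    [[0.0207, -0.0436, 0], [0, 0, 0], 255],
    [[0.0317, -0.0494, 0], [0, 0, 0], 255]
  ]
}}

```text
time: 19.52
tcp_pos: [0.457, -0.1137, 0.1341]
tool_rot: [-2.097, 2.338, -0.001]
force: [1.2, 5.4, 6.8]
width: 0.019
```

```bash
python3 st.py
```

```text
19.525 [ 0.457  -0.1137  0.1341] [1.2 5.4 6.8] ang -109.47 r 0.0504 cw 0.6883405445967024 out -5.523388850216339
```

Request:
{"api": "send_rows", "payload": {
  "moves": [
    [[0.0121, -0.0025, 0.0003], [0, 0, 0], 255],
    [[0.0246, -0.0025, 0.0004], [0, 0, 0], 255],
    [[0.0368, 0.0006, 0.0005], [0, 0, 0], 255],
    [[0.0477, 0.0065, 0.0006], [0, 0, 0], 255],
    [[0.0566, 0.0149, 0.0007], [0, 0, 0], 255]
  ]
}}

```text
time: 20.15
tcp_pos: [0.5131, -0.0978, 0.1342]
tool_rot: [2.098, -2.338, -0.001]
force: [-3.5, 0.2, 3.8]
width: 0.019
```

Request:
{"api": "send_rows", "payload": {
  "moves": [
    [[0.0067, 0.0106, 0.0001], [0, 0, 0], 255],
    [[0.0105, 0.0225, 0.0002], [0, 0, 0], 255],
    [[0.0113, 0.035, 0.0003], [0, 0, 0], 255],
    [[0.0089, 0.0473, 0.0004], [0, 0, 0], 255],
    [[0.0039, 0.0578, 0.0004], [0, 0, 0], 255]
  ]
}}

```text
time: 20.78
tcp_pos: [0.5161, -0.0393, 0.1346]
tool_rot: [-2.099, 2.338, 0.0]
force: [-0.3, -0.8, -1.3]
width: 0.0194
```

Request:
{"api": "send_rows", "payload": {
  "moves": [
    [[0, 0, 0], [0, 0, 0], 255],
    [[0, 0, 0], [0, 0, 0], 255]
  ]
}}

```text
time: 21.02
tcp_pos: [0.5163, -0.0399, 0.1347]
tool_rot: [-2.098, 2.338, 0.001]
force: [1.2, 1.1, -0.9]
width: 0.0192
```

```bash
python3 st.py
```

```text
21.025 [ 0.5163 -0.0399  0.1347] [ 1.2  1.1 -0.9] ang 31.72 r 0.0499 cw -0.3610221842468153 out 1.5751795070325452
```

The crank is at 31.7°, which is three turns from contact at about 31°. Releasing, then lifting and checking.

Request:
{"api": "send_rows", "payload": {
  "moves": [
    [[0, 0, 0], [0, 0, 0], 200],
    [[0, 0, 0], [0, 0, 0], 120],
    [[0, 0, 0], [0, 0, 0], 120],
    [[0, 0, 0], [0, 0, 0], 120]
  ]
}}

```text
time: 21.52
tcp_pos: [0.5164, -0.0405, 0.1348]
tool_rot: [2.098, -2.338, 0.0]
force: [-0.4, -0.2, -0.5]
width: 0.0407
```

Request:
{"api": "send_rows", "payload": {
  "moves": [
    [[0, 0, 0.03], [0, 0, 0], 120],
    [[0, 0, 0.07], [0, 0, 0], 120],
    [[0, 0, 0.12], [0, 0, 0], 120],
    [[-0.03, 0.02, 0.16], [0, 0, 0], 120],
    [[-0.08, 0.04, 0.16], [0, 0, 0], 120]
  ]
}}

```text
time: 22.15
tcp_pos: [0.438, -0.0004, 0.299]
tool_rot: [-2.095, 2.335, -0.009]
force: [-0.3, -0.0, -0.2]
width: 0.046
```

Request:
{"api": "send_rows", "payload": {
  "moves": [
    [[-0.03, 0, 0], [0, 0, 0], 120],
    [[-0.05, 0, 0], [0, 0, 0], 120],
    [[-0.05, 0, 0], [0, 0, 0], 120]
  ]
}}

```text
time: 22.52
tcp_pos: [0.386, -0.0002, 0.2952]
tool_rot: [-2.098, 2.338, -0.002]
force: [0.5, 0.5, -0.2]
width: 0.0464
```

```bash
python3 - <<'E'
from workcell import *
from h import *
s=read_state();p,d=camera("wrist");cv2.imwrite("pics/w6.png",p);m=camera_model("wrist")
cv2.imwrite("pics/w6z.png",cv2.resize(p[20:170,120:440],None,fx=2.5,fy=2.5,interpolation=cv2.INTER_CUBIC))
np.save("pics/w6.npy",d)
print(s["time"],s["tcp_pos"],s["tool_rot"],s["force"]);print("stem pred",proj(m,[.47385,-.06615,.115],s),"pin pred",proj(m,[.47385+.05*np.cos(np.radians(31.7)),-.06615+.05*np.sin(np.radians(31.7)),.152],s),"lev",proj(m,[.4432,.129,.09],s))
P=cloud(m,d,s)
k=(np.hypot(P[...,0]-.47385,P[...,1]+.06615)<.003)&(P[...,2]<.14);print(k.sum(),np.median(P[k],0))
d1=np.load("pics/w1.npy");import pickle
s1=pickle.load(open("pics/w1.pkl","rb"));P=cloud(m,d1,s1)
k=(np.hypot(P[...,0]-.47385,P[...,1]+.06615)<.003)&(P[...,2]<.14);print("start",k.sum(),np.median(P[k],0))
E
```

```text
22.525 [ 3.85971307e-01 -2.39591255e-04  2.95201555e-01] [-2.09762009e+00  2.33761909e+00 -2.01440120e-03] [ 0.45141632  0.4853554  -0.16726745]
stem pred [373.86941504  96.05231945] pin pred [349.21702953  47.74205089] lev [208.69800681 142.39650173]
24 [ 0.47398133 -0.06636208  0.11405474]
start 26 [ 0.47377342 -0.06637878  0.1117405 ]
```

View pics/w6z.png

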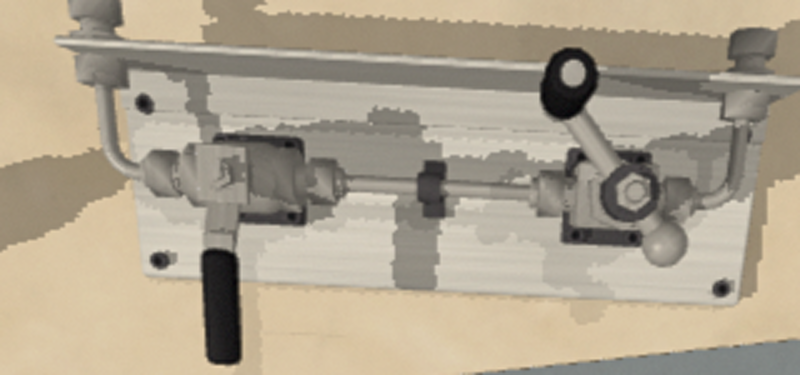

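The crank is at 31.7°: pin seen at (349,48), predicted (349,48). The stem rose 2.3 mm since the start against 2.5 expected, which is good. Now I'll plan the lever push with closed fingers, checking heights along its path.

```bash
python3 - <<'E'
from workcell import *
from h import *
s=read_state();m=camera_model("wrist");P=cloud(m,np.load("pics/w6.npy"),s)
a=np.radians(-9.25);ex=np.array([np.cos(a),np.sin(a)]);ey=np.array([-ex[1],ex[0]])
hub=np.array([.47385,-.06615]);O=hub+.09*ey
q=(P[...,:2]-O);X=q@ex;Y=q@ey;Z=P[...,2]
for x0,x1,y0,y1 in [(-.045,-.03,.11,.19),(-.03,-.015,.13,.19),(-.015,.01,.13,.19),(-.09,-.06,.03,.08),(-.055,-.03,.05,.08)]:
    k=(X>x0)&(X<x1)&(Y>y0)&(Y<y1)&(Z<.3);print(x0,x1,y0,y1,k.sum(),Z[k].max() if k.any() else None)
piv=O+.1*ey;print("piv",piv,"lev",piv-.062*ex)
k=(X>-.2)&(X<.1)&(Y>.2)&(Y<.45)&(Z>.06)&(Z<.2);print("bottle",k.sum(),P[k].mean(0) if k.any() else None)
for ph in [90,90,80,70,60,50,40,30,20,10,0,-3]:
    # ph: lever remaining angle to open; world angle of the lever
    f=np.radians(80.75+ph);l=np.array([np.cos(f),np.sin(f)]);b=np.array([-l[1],l[0]])
    t=np.radians(-96.2);tx=np.array([np.cos(t),np.sin(t)]);ty=np.array([-tx[1],tx[0]])
    h=.015*abs(b@tx)+.0095*abs(b@ty)
    print(ph,(piv+.064*l+(.0085+h)*b).round(4))
E
```

```text
-0.045 -0.03 0.11 0.19 412 0.017108309260199763
-0.03 -0.015 0.13 0.19 372 0.013998115977617655
-0.015 0.01 0.13 0.19 556 0.05523259258562516
-0.09 -0.06 0.03 0.08 650 0.0015914798814582521
-0.055 -0.03 0.05 0.08 368 0.014294080980082792
piv [0.50439109 0.12137931] lev [0.44319731 0.13134535]
bottle 953 [0.49843626 0.31440742 0.07536965]
90 [0.4374 0.108 ]
90 [0.4374 0.108 ]
80 [0.4356 0.1186]
70 [0.4358 0.1299]
60 [0.4382 0.1415]
50 [0.443  0.1529]
40 [0.4501 0.1635]
30 [0.4595 0.1728]
20 [0.4709 0.1802]
10 [0.4838 0.1851]
0 [0.4961 0.1876]
-3 [0.4989 0.1881]
```

Request:
{"api": "send_rows", "payload": {
  "moves": [
    [[0.025, 0.047, -0.03], [0, 0, 0], 255],
    [[0.049, 0.092, -0.06], [0, 0, 0], 255],
    [[0.049, 0.092, -0.1], [0, 0, 0], 255],
    [[0.049, 0.092, -0.13], [0, 0, 0], 255],
    [[0.049, 0.092, -0.13], [0, 0, 0], 255]
  ]
}}

```text
time: 23.2
tcp_pos: [0.4339, 0.0919, 0.162]
tool_rot: [2.096, -2.334, -0.006]
force: [0.1, -0.9, 0.6]
width: 0.0049
```

```bash
python3 st.py; python3 - <<'E'
from workcell import *
from h import *
p,d=camera("wrist");cv2.imwrite("pics/w7.png",p)
E
```

```text
23.2 [0.4339 0.0919 0.162 ] [ 0.1 -0.9  0.6] ang 104.17 r 0.163 cw -0.1321329107618575 out -0.8539596210559677
```

View pics/w7.png

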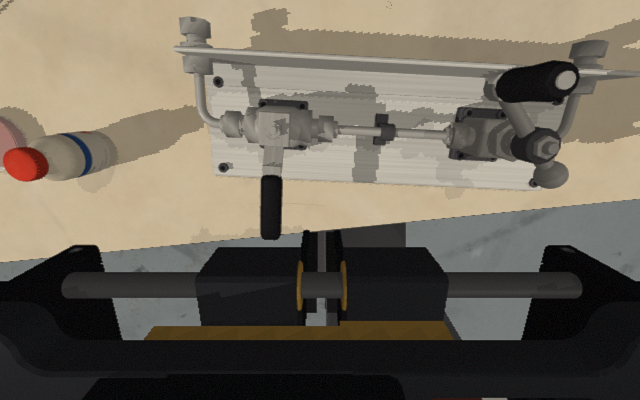

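The sleeve is at (271,207), and the closed fingers at (322,240) are to the right of it with clearance. Descend and push round.

Request:
{"api": "send_rows", "payload": {
  "moves": [
    [[0.002, 0, -0.03], [0, 0, 0], 255],
    [[0.002, 0, -0.06], [0, 0, 0], 255],
    [[0.002, 0, -0.073], [0, 0, 0], 255],
    [[0.002, 0, -0.073], [0, 0, 0], 255]
  ]
}}

```text
time: 23.75
tcp_pos: [0.4379, 0.0916, 0.0923]
tool_rot: [2.098, -2.338, -0.0]
force: [0.5, 0.7, 0.0]
width: 0.0004
```

Request:
{"api": "send_rows", "payload": {
  "moves": [
    [[0.001, 0.008, 0], [0, 0, 0], 255],
    [[0.001, 0.016, 0], [0, 0, 0], 255],
    [[0.0, 0.022, 0], [0, 0, 0], 255],
    [[0.0, 0.027, 0], [0, 0, 0], 255]
  ]
}}

```text
time: 24.25
tcp_pos: [0.4378, 0.1191, 0.0923]
tool_rot: [-2.099, 2.337, -0.002]
force: [1.9, -1.5, -0.4]
width: 0.0005
```

Request:
{"api": "send_rows", "payload": {
  "moves": [
    [[-0.001, 0.011, 0], [0, 0, 0], 255],
    [[0.001, 0.0225, 0], [0, 0, 0], 255],
    [[0.006, 0.034, 0], [0, 0, 0], 255],
    [[0.013, 0.0445, 0], [0, 0, 0], 255],
    [[0.0225, 0.054, 0], [0, 0, 0], 255]
  ]
}}

```text
time: 24.88
tcp_pos: [0.4601, 0.1736, 0.0916]
tool_rot: [2.098, -2.337, -0.001]
force: [-0.4, -0.6, -0.4]
width: 0.0003
```

Request:
{"api": "send_rows", "payload": {
  "moves": [
    [[0.006, 0.005, 0], [0, 0, 0], 255],
    [[0.012, 0.008, 0], [0, 0, 0], 255],
    [[0.018, 0.011, 0], [0, 0, 0], 255],
    [[0.024, 0.013, 0], [0, 0, 0], 255],
    [[0.03, 0.014, 0], [0, 0, 0], 255]
  ]
}}

```text
time: 25.5
tcp_pos: [0.4903, 0.1868, 0.0918]
tool_rot: [2.098, -2.338, -0.0]
force: [-1.6, -1.4, -0.7]
width: 0.0005
```

Request:
{"api": "send_rows", "payload": {
  "moves": [
    [[0.004, 0.001, 0], [0, 0, 0], 255],
    [[0.006, 0.001, 0], [0, 0, 0], 255],
    [[0.006, 0.001, 0], [0, 0, 0], 255]
  ]
}}

```text
time: 25.88
tcp_pos: [0.4942, 0.1877, 0.0915]
tool_rot: [2.096, -2.335, -0.004]
force: [-8.5, -1.4, 4.9]
width: 0.0006
```

```bash
python3 st.py; python3 - <<'E'
from workcell import *
from h import *
p,d=camera("wrist");cv2.imwrite("pics/w8.png",p)
E
```

```text
25.875 [0.4942 0.1877 0.0915] [-8.5 -1.4  4.9] ang 85.41 r 0.2547 cw -8.394537856770151 out -2.0730110214608377
```

View pics/w8.png

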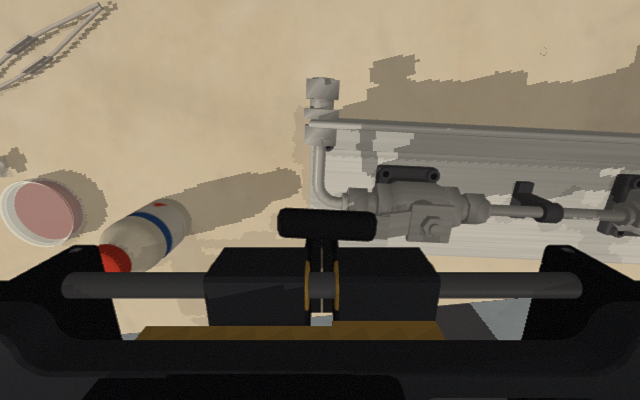

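The lever is against its stop: 8.5 N, with the sleeve level along the line at (328,224). Backing off, lifting away, and looking again.

Request:
{"api": "send_rows", "payload": {
  "moves": [
    [[-0.015, 0, 0], [0, 0, 0], 255],
    [[-0.03, -0.002, 0], [0, 0, 0], 255],
    [[-0.035, -0.002, 0.05], [0, 0, 0], 255],
    [[-0.04, -0.01, 0.11], [0, 0, 0], 255],
    [[-0.06, -0.05, 0.15], [0, 0, 0], 255]
  ]
}}

```text
time: 26.55
tcp_pos: [0.4365, 0.1384, 0.2452]
tool_rot: [-2.099, 2.332, -0.004]
force: [1.7, -0.4, -0.3]
width: 0.0001
```

Request:
{"api": "send_rows", "payload": {
  "moves": [
    [[-0.02, -0.05, 0.03], [0, 0, 0], 255],
    [[-0.04, -0.1, 0.05], [0, 0, 0], 255],
    [[-0.05, -0.14, 0.055], [0, 0, 0], 255],
    [[-0.05, -0.14, 0.055], [0, 0, 0], 255]
  ]
}}

```text
time: 27.05
tcp_pos: [0.3855, -0.0041, 0.2976]
tool_rot: [-2.092, 2.342, -0.005]
force: [-0.1, 0.6, -0.1]
width: 0.0003
```

```bash
python3 - <<'E'
from workcell import *
from h import *
s=read_state();p,d=camera("wrist");cv2.imwrite("pics/w9.png",p);m=camera_model("wrist")
cv2.imwrite("pics/w9z.png",cv2.resize(p[10:210,0:640],None,fx=1.25,fy=1.25))
print(s["time"],s["tcp_pos"],s["force"])
th=np.radians(31.7)
print("stem",proj(m,[.47385,-.06615,.115],s),"pin pred",proj(m,[.47385+.05*np.cos(th),-.06615+.05*np.sin(th),.152],s))
P=cloud(m,d,s)
k=(np.hypot(P[...,0]-.47385,P[...,1]+.06615)<.003)&(P[...,2]<.14);print(k.sum(),np.median(P[k],0))
g=p.max(2)<70; pu,pv=proj(m,[.5144,.1826,.09],s).astype(int);print("lever pred",pu,pv)
kk=np.zeros_like(g);kk[pv-35:pv+35,pu-50:pu+50]=g[pv-35:pv+35,pu-50:pu+50];kk&=(P[...,2]>.07)
n,l,st,ce=cv2.connectedComponentsWithStats(kk.astype(np.uint8));i=1+np.argmax(st[1:,4]);Q=P[l==i]
print(st[i],Q.mean(0)); w=np.linalg.svd(Q[:,:2]-Q[:,:2].mean(0),full_matrices=False)[2][0];print("lever ang",np.degrees(np.arctan2(w[1],w[0]))%180,"panel y 80.75")
E
```

```text
27.05 [ 0.38546737 -0.00411489  0.29756328] [-0.08226266  0.64822745 -0.09206494]
stem [369.33673026  96.14696381] pin pred [343.92509336  48.40275924]
24 [ 0.47399429 -0.06609176  0.11393225]
lever pred 145 85
[124  79  50  17 728] [0.5124703  0.17996762 0.08987717]
lever ang 79.7156730752618 panel y 80.75
```

View pics/w9z.png

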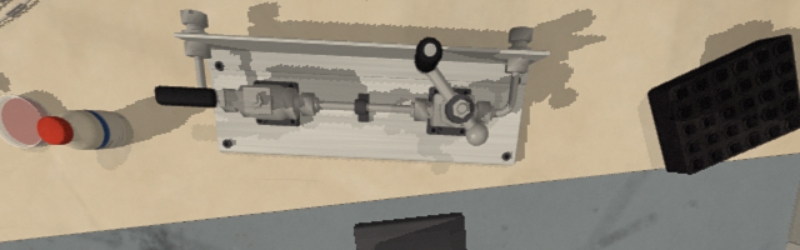

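The lever lies along the line (79.7° against 80.75°). The pin is at (344,48) as predicted, the bottle, dish and block are where they were, and the robot is clear. Handing in.

```bash
python3 -c "
from workcell import *
print(sign_off()); print(read_state()['time'])"
```

```text
the job is handed in; nothing more can be done
None
the job is handed in; nothing more can be done
```

The purge line is set and the job handed in at about 27 s of the 72 s allowed; no verdict was reported.

**Closing:** I wound the crank clockwise just over half a turn until the needle met its seat. The force at the grip peaked at about 8.5 N. It fell by about 1 N/mm as I backed off, which put first contact at a crank angle of 31° ± 1.5°.

**Opening:** I then opened it three turns, to 31.7°, released it, and only then pushed the ball valve's lever to its stop with closed fingers.

**Last checks:**
- **Crank:** the grip pin was within a pixel of where it should be after three turns, both after release and after the lever move.
- **Stem height:** the stem rose about 2.3 mm by depth camera, against 2.5 mm expected. That 0.2 mm difference is within camera noise, but too coarse to confirm the 30° tolerance, so that rests on the measured crank angle.
- **Lever:** it stood at 79.7° against a line direction of about 80.8°, so about 1° off by camera.
- **Other things:** the bottle, dish and block showed no sign of having moved in the picture; I did not re-measure them. The robot was clear of everything.

While carrying the crank round, the vertical force on the hand reached about 14 N and the sideways force about 9 N. Both stayed well below the limits, and I trimmed the height along the way to reduce them.

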